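Turn the parts carousel to the green carton

ROBOT

A 6-joint arm with a two-finger parallel gripper is mounted at the origin on the work surface. World frame = base frame: x ahead of the robot, y to its left, z up, the work surface at z = 0. Lengths are in m, angles in degrees, forces in N, time in s.
With the tool pointing down it reaches from about 0.4 to 0.825 m from the base axis. Payload 7 kg.
Tool frame: the origin (TCP) lies at the centre of the arm's flange, where the gripper is bolted on; the fingertips stand 178 mm ahead of it and the grasp point (between the pads) lies 159 mm ahead of it (tip_reach is the distance from the TCP to the fingertips, in m); z points along the fingers, y is the line along which they close (so a half turn about z gives the same grasp; the last joint's range is limited). The gripper opens to 88 mm and grips with 3 to 60 N. Pads are 19 mm wide; open, the fingers measure 130 mm over their backs; the gripper's body (78 mm by 193 mm) begins 47 mm behind the grasp point.
Start: joints at [-52.993, 20.546, 0.682, 0, -70.136, -16.507], TCP at [0.236, -0.632, 0.405] pointing down, gripper open.
Joint ranges: [-176.03, 176.03], [-82.01, 121.73], [-58.28, 71.71], [-173.87, 95.51], [-174.79, -0.11], [-173.66, 173.66]. Speed limits (degrees/s): [136.94, 136.94, 172.46, 180, 180, 180].

INTERFACE

Orientations are given as [roll, pitch, yaw] about the fixed x, y, z axes, in that order (R = Rz(yaw) Ry(pitch) Rx(roll)).
In Python, from plant import * gives the robot as it stands.
- The arm moves only by the shell command python3 -m handwheel 'ROWS'. ROWS is JSON, a list of rows, each a list of 7 numbers: the opening, from -1 (shut) to 1 (fully open), then the shift along the tool's x, y, z as a fraction of full scale, then the turn, a rotation vector about the tool's x, y, z as a fraction of full scale. A call has 1 to 5 rows; each row shifts and turns the commanded pose from where the row before left it, along the tool's axes as they then stand; what a row does not reach is not made up. Full scale, the value 1, is 0.025 m for a shift and 6 degrees for a turn. A row lasts 1/8 s, in which the tool goes at most 62.5 mm and 10.7 degrees, less where a joint would pass 70% of its speed; a pose out of reach is approached as far as the arm can. A call with a number of a shift or a turn outside -1 to 1 is refused whole. A call with a gripper value outside its range is refused whole. The fingers move at their own pace and stop on an object; the grip force is fixed at half the most. Time passes only in rows, so rows that do not move let the fingers close. It gives the time, the measured TCP pose, the force, the opening and the grip force at its end, in the units of the state.
- get_obs(): the state, without advancing time (a new reading comes with each control period).
- snapshot(name): name is "scene" or "top"; returns a dict with "color" (400x640x3 uint8, red, green, blue), "fx", "fy", "cx", "cy" (pixels), "k1" (the pictures are not rectified: a ray, as slopes to the right and down, at radius r is drawn at 1 + k1 r^2 times it, then the intrinsics apply), "R" (3x3) and "t" (3): a world point X has camera coordinates R X + t. Camera axes: x right, y down, z forward; pixel columns grow to the right and rows downward; lengths in m; the calibration is good to about 2 mm. A picture is of the moment at which its call begins. There is no depth.
- close_job(): hands the job in; it is judged then, once.
The state is a dict: "clock": time; "joint_pos": joint angles; "qvel": joint speeds; "tau": joint torques, N m; "tool_pos": TCP position; "orientation": TCP orientation; "force": force on the tool from outside, world axes, zero at the start; "moment": the same for the moment, N m; "opening": finger opening in m; "gripper_force": force on a finger pad.
Only numpy, scipy, OpenCV 4.12 (cv2) and the standard library are available. Lean on these libraries where they do the work, as an engineer would, in place of code of your own. Each camera call takes 0.05 s, during which the arm holds its last target. There are 200 camera calls.

TASK

The stockroom carousel on the bench carries small goods. Push its notched rim round with the fingertips until the green-marked carton stands at the front, centred behind the yellow arrow on the carousel's fixed foot, and leave the carousel at rest. Keep the fingers out of the compartments, do not touch the goods, and leave the bin and the tin on the table where they are.

Things in the scene. Friction and masses are not known exactly. Their poses are not given: they have to be found in the camera images.
- foot: Fixed dark steel foot of the carousel. Origin on the bench at the turning axis, z up. Disc of radius 90 mm under the tray; a tongue 34 mm wide, 8 mm high runs out along the foot's -x axis (the carousel's front, roughly towards the robot) (black) to 200 mm from the axis, past the tray's rim, and bears the yellow arrow.
- arrow (a point): Middle of the yellow arrow head on the foot's tongue, 179 mm from the turning axis, 10 mm above the bench; it points at the tray.
- tray: Turning tray of blue and grey plastic, turns either way about the vertical axis through its origin (on the bench, same place as the foot's); its axes turn with it. Goods floor 30 mm above the bench, radius 99 mm; thin dividers up to 65 mm above the bench at 45 degrees to its x and y axes make four compartments. The bearing drags about 1 N at the rim and stops almost at once when the push ends.
- lobe (a point): One of six alike grey rim lobes, at 0, 60, .. 300 degrees from the tray's x axis; this one (0 degrees) at its outer end, 155 mm from the axis, on its top, 50 mm above the bench. Lobes are 76 mm wide tangentially, sides parallel to their centre line, underside 20 mm above the bench.
- notch (a point): One of six alike open notches between the lobes, at 30, 90, .. 330 degrees from the tray's x axis; this one (30 degrees) at 142 mm radius, 50 mm above the bench. About 66 mm wide there, inner wall at 118 mm radius, open outwards and down to the bench (10 mm high arrow at the front). A fingertip put down in it pushes the side of the next lobe.
- green_carton: The marked item: white carton with green top and green band, 44 x 44 x 45 mm high, 0.15 kg, origin at the centre of its underside, loose in a compartment on the tray floor about 62 mm from the axis; it rides round with the tray.
- orange_carton: Brown carton with orange top and band, 44 x 44 x 45 mm high, origin at the centre of its underside, loose in another compartment, about 62 mm from the axis.
- jar: White jar with black lid, 42 mm diameter, 45 mm high, origin at the centre of its underside, loose in another compartment, about 62 mm from the axis. The fourth compartment is empty.
- parts_bin: Open blue parts bin standing on the bench to one side of the carousel, 90 x 100 x 50 mm high, origin at the centre of its underside.
- tin: Tin with white paper label standing on the bench to the other side of the carousel, 68 mm diameter, 60 mm high, origin at the centre of its underside.
Things that resemble listed ones, but are neither listed nor needed, are in the scene too. There is more than one size of the green_carton; the job needs the smallest. There is more than one size of the orange_carton; the one meant has the size given above.

How it is judged:
By the outcome, as a careful person would: the job done as asked, in the order asked, and still so for the second after the job is handed in, with the robot touching nothing.
It also fails if it takes over 67 s, if anything falls off the work surface, if the arm or the gripper's body presses on something with over 40 N, if the wrist force passes 120 N, or if a joint passes its speed limit or range.

## Working session

There is one attempt and no reset: what is moved stays moved. The work goes in short steps, Python scripts to look and compute and a shell command to move; the robot and the scene stay as the last step left them, time stands still between calls to the robot, and variables do not carry over. Pictures are saved under pics/ and viewed, at most 10 in all, crops included, and the job is handed in when it is done.

```bash
ls; mkdir -p pics
python3 - <<'E'
from plant import *
import cv2,pickle
d={}
for n in("scene","top"):
    s=snapshot(n);d[n]=s;cv2.imwrite(f"pics/{n}0.png",s["color"][:,:,::-1])
    print(n,s["fx"],s["k1"],s["R"],s["t"])
pickle.dump(d,open("s0.pkl","wb"))
o=get_obs();print(o)
E
```

```text
pics
scene 406.89296435102307 0.030215007949549698 [[-0.8698963   0.49298153  0.01579989]
 [ 0.39290379  0.71195642 -0.58201776]
 [-0.29817284 -0.50008726 -0.81302257]] [ 0.54093437 -0.21672514  1.44656647]
top 411.97734964528956 -0.09466566190262352 [[-0.16392831 -0.98646422  0.00398204]
 [-0.96568926  0.15964913 -0.20483262]
 [ 0.20142432 -0.03742328 -0.97878892]] [0.1053335  0.59452938 0.85247109]
{'clock': 0.1, 'joint_pos': array([-5.29916444e+01,  2.05871540e+01,  6.40837724e-01, -1.87365471e-02,
       -7.01377648e+01, -1.65085095e+01]), 'qvel': array([ 0.03035286, -0.09113689,  0.19471987,  0.1156044 , -0.02834877,
        0.01233365]), 'tau': array([-1.56835187e-03, -5.84163773e+01,  2.93751007e+01,  7.01547548e+00,
        1.01401733e-02, -3.48548292e-05]), 'tool_pos': array([ 0.23634741, -0.63208719,  0.40382883]), 'orientation': array([ 1.79914379e+02, -7.00600805e-03, -1.59506527e+02]), 'force': array([ 0.55295724, -0.9528699 ,  0.61402771]), 'moment': array([0.03838898, 0.03788359, 0.03460189]), 'gripper_force': 0.0, 'opening': 0.08745737474771573}
```

View pics/top0.png

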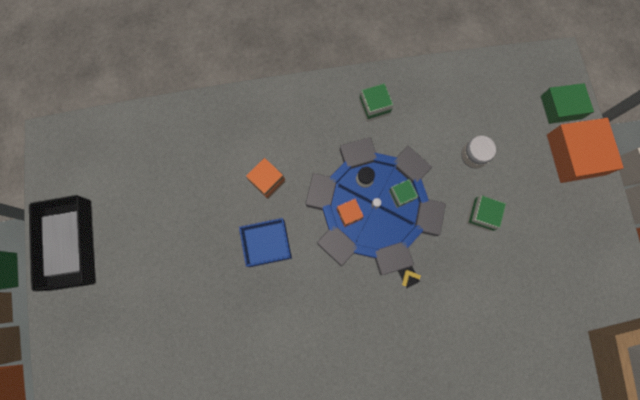

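View pics/scene0.png

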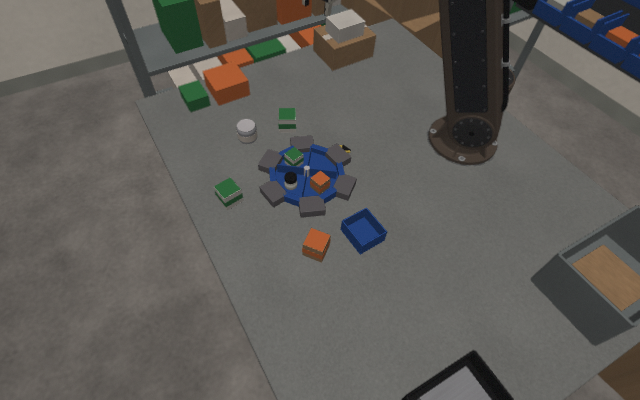

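Top picture: carousel hub at about (376,202) and arrow at (410,278). Green candidates are (403,192) on the tray, and (377,98) and (488,212) on the bench; there is a larger one at (567,102). The one at (403,192) fits, because it is the smallest and stands in a compartment. The orange carton is at (350,211), the jar at (366,177), the bin at (266,243) and the tin at (481,150).

```bash
cat > h.py <<'E'
import numpy as np, cv2
def ray(s,uv,z):
    K=np.array([[s["fx"],0,s["cx"]],[0,s["fy"],s["cy"]],[0,0,1.]])
    p=cv2.undistortPoints(np.array(uv,float).reshape(-1,1,2),K,np.array([s["k1"],0,0,0,0.])).reshape(-1,2)
    R=np.array(s["R"]);t=np.array(s["t"]);C=-R.T@t
    d=np.c_[p,np.ones(len(p))]@R
    return C+d*((z-C[2])/d[:,2])[:,None]
def proj(s,X):
    K=np.array([[s["fx"],0,s["cx"]],[0,s["fy"],s["cy"]],[0,0,1.]])
    return cv2.projectPoints(np.array(X,float).reshape(-1,1,3),cv2.Rodrigues(np.array(s["R"]))[0],np.array(s["t"],float),K,np.array([s["k1"],0,0,0,0.]))[0].reshape(-1,2)
def blobs(s,lo,hi,amin=30):
    hsv=cv2.cvtColor(s["color"],cv2.COLOR_RGB2HSV)
    n,l,st,c=cv2.connectedComponentsWithStats(cv2.inRange(hsv,lo,hi))
    return [(c[i],st[i,4],l==i) for i in range(1,n) if st[i,4]>=amin]
E
python3 - <<'E'
import pickle,cv2,numpy as np
from h import *
d=pickle.load(open("s0.pkl","rb"));s=d["top"]
print("green");
for c,a,_ in blobs(s,(50,120,90),(75,255,255)):print(c.round(1),a,ray(s,[c],.075).round(4))
print("yellow")
for c,a,m in blobs(s,(20,120,100),(35,255,255),10):print(c.round(1),a,ray(s,[c],.010).round(4))
print("orange")
for c,a,m in blobs(s,(5,150,120),(18,255,255)):print(c.round(1),a,ray(s,[c],.075).round(4))
# lobes: gray flat, darker than bench
hsv=cv2.cvtColor(s["color"],cv2.COLOR_RGB2HSV)
print("px",[hsv[y,x].tolist() for x,y in((431,217),(412,163),(394,259),(450,250),(376,202),(266,243),(412,280))])
print("hub",ray(s,[[376.5,202.5]],.07))
print("tin,bin",ray(s,[[481.5,149]],.06),ray(s,[[266,243]],.03))
c=s["color"][120:310,290:520,::-1]
cv2.imwrite("pics/crop0.png",cv2.resize(c,None,fx=3,fy=3,interpolation=cv2.INTER_CUBIC))
E
```

```text
green
[570.3  97.9] 544 [[ 0.7432 -0.6182  0.075 ]]
[376.8  96.9] 219 [[ 0.8132 -0.1513  0.075 ]]
[404.6 191.3] 138 [[ 0.5831 -0.1687  0.075 ]]
[490.2 211. ] 295 [[ 0.5083 -0.3484  0.075 ]]
yellow
[409.1 276.3] 123 [[ 0.3994 -0.1547  0.01  ]]
orange
[591.2 146.8] 2553 [[ 0.6157 -0.6324  0.075 ]]
[263.8 175.3] 619 [[0.6695 0.1316 0.075 ]]
[349.6 211.5] 346 [[ 0.5585 -0.0413  0.075 ]]
px [[170, 8, 96], [173, 10, 98], [173, 10, 102], [23, 10, 107], [0, 7, 192], [110, 143, 148], [30, 6, 43]]
hub [[ 0.56940337 -0.10352848  0.07      ]]
tin,bin [[ 0.654874   -0.37079899  0.06      ]] [[0.52558946 0.15256111 0.03      ]]
```

View pics/crop0.png

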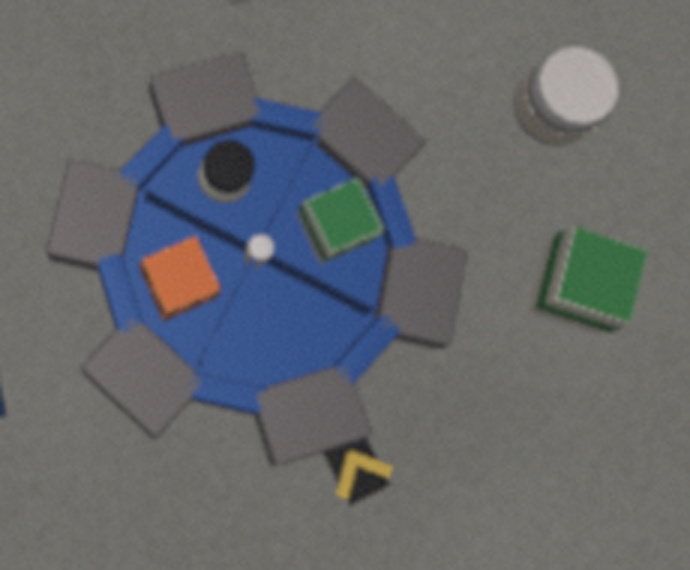

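The crop confirms it: the small green-topped carton is in the upper-right compartment (crop 343,218), and the larger green one on the bench (crop 595,275) is not wanted. Next I fit the lobes and the axis.

```bash
cat >> h.py <<'E'
from scipy.optimize import least_squares
def measure(s):
    im=cv2.GaussianBlur(s["color"],(5,5),0);hsv=cv2.cvtColor(im,cv2.COLOR_RGB2HSV)
    a=cv2.cvtColor(im,cv2.COLOR_RGB2LAB).astype(int)
    roi=np.zeros(hsv.shape[:2],bool);roi[120:300,290:460]=1
    g=roi&(cv2.inRange(hsv,(45,90,50),(85,255,255))>0)
    n,l,st,c=cv2.connectedComponentsWithStats(g.astype(np.uint8));i=1+np.argmax(st[1:,4])
    q=cv2.minAreaRect(np.argwhere(l==i)[:,::-1].astype(np.float32))
    carton=ray(s,[q[0]],.075)[0]
    m=roi&(a[:,:,1]>=128)&(hsv[:,:,1]<30)&(hsv[:,:,2]>75)&(hsv[:,:,2]<125)&(((hsv[:,:,0]>120)))
    m=cv2.morphologyEx(m.astype(np.uint8),cv2.MORPH_OPEN,np.ones((5,5)))
    n,l,st,c=cv2.connectedComponentsWithStats(m)
    L=[(ray(s,[cv2.minAreaRect(np.argwhere(l==i)[:,::-1].astype(np.float32))[0]],.05)[0],st[i,4]) for i in range(1,n) if 300<st[i,4]<1200]
    return carton,c[0],q,st[i,4] if 0 else 0,L
E
python3 - <<'E'
import pickle
from h import *
s=pickle.load(open("s0.pkl","rb"))["top"]
car,_,q,_,L=measure(s);print("carton",car.round(4),q)
P=np.array([p for p,a in L])[:,:2];print(P.round(4),[a for p,a in L])
ctr=np.array([.5694,-.1035])
f=least_squares(lambda v:np.hypot(*(P-v[:2]).T)-v[2],[*ctr,.135]);c=f.x[:2];print("fit",f.x.round(4))
ang=np.degrees(np.arctan2(*(P-c).T[::-1]));print("lobes",ang.round(1))
for n,p in(("arrow",np.array([.3994,-.1547])),("carton",car[:2])):
    r=p-c;print(n,np.hypot(*r).round(4),np.degrees(np.arctan2(r[1],r[0])).round(1))
E
```

```text
carton [ 0.5842 -0.1685  0.075 ] ((404.4000549316406, 190.79998779296875), (17.88854217529297, 16.099689483642578), 63.43495178222656)
[[ 0.5218 -0.2156]] [np.int32(326)]
fit [ 0.572  -0.0974  0.1284]
lobes [-113.]
arrow 0.1819 -161.6
carton 0.0721 -80.2
```

Run:
```python
import pickle
from h import *
s=pickle.load(open("s0.pkl","rb"))["top"]
uv=np.array([(205,97),(372,130),(425,292),(313,415),(142,380),(92,215)])/3+[290,120]
P=ray(s,uv,.05)[:,:2]
f=least_squares(lambda v:np.hypot(*(P-v[:2]).T)-v[2],[.5694,-.1035,.135]);c=f.x[:2];print("fit",f.x.round(4),P.mean(0))
ang=np.degrees(np.arctan2(*(P-c).T[::-1]));print("lobes",ang.round(1))
car=ray(s,np.array([[343,216]])/3+[[290,120]],.075)[0]
ar=ray(s,np.array([[363,473]])/3+[[290,120]],.01)[0]
for n,p in(("arrow",ar[:2]),("carton",car[:2])):
    r=p-c;print(n,p,np.hypot(*r).round(4),np.degrees(np.arctan2(r[1],r[0])).round(1))
```

```text
fit [ 0.5699 -0.1058  0.1282] [ 0.56910913 -0.10550652]
lobes [   8.2  -52.8 -113.4 -172.6  127.9   68. ]
arrow [ 0.39573542 -0.15844814] 0.1819 -163.2
carton [ 0.58159298 -0.16780198] 0.0631 -79.3
```

```bash
M="python3 -m handwheel"
$M '[[-1,-1,0.5,0,0,0,0],[-1,-1,0.5,0,0,0,0],[-1,-1,0.5,0,0,0,0],[-1,-1,0.5,0,0,0,0],[-1,-1,0.5,0,0,0,0]]'
$M '[[-1,-1,0.5,0,0,0,0],[-1,-1,0.5,0,0,0,0],[-1,-1,0.5,0,0,0,0],[-1,-1,0.5,0,0,0,0],[-1,-1,0.5,0,0,0,0]]'
$M '[[-1,-1,0.5,0,0,0,0],[-1,-1,0.5,0,0,0,0],[-1,-1,0.5,0,0,0,0],[-1,-1,0.5,0,0,0,0],[-1,-0.5,0.5,0,0,0,0]]'
$M '[[-1,-1,0.5,0,0,0,0],[-1,-1,0.5,0,0,0,0],[-1,-1,0.5,0,0,0,0],[-1,-0.9,0.4,0,0,0,0]]'
$M '[[-1,0,0,0.3,0,0,-1],[-1,0,0,0.3,0,0,-1],[-1,0,0,0.3,0,0,-1],[-1,0,0,0.3,0,0,-1],[-1,0,0,0.3,0,0,-1]]'
$M '[[-1,0,0,0.3,0,0,-1],[-1,0,0,0.3,0,0,-1],[-1,0,0,0.3,0,0,-1],[-1,0,0,0.3,0,0,-1],[-1,0,0,0.3,0,0,-1]]'
$M '[[-1,0,0,0.3,0,0,-1],[-1,0,0,0.3,0,0,-1],[-1,0,0,0.3,0,0,-0.85],[-1,0,0,0,0,0,0]]'
```

```text
clock: 0.72
tool_pos: [0.3321, -0.5291, 0.4042]
orientation: [180.0, -0.0, -159.5]
force: [0.1, -0.1, 0.2]
opening: 0.0431
gripper_force: 0.0
clock: 1.35
tool_pos: [0.4272, -0.4268, 0.4043]
orientation: [180.0, -0.0, -159.5]
force: [-0.2, -0.7, 0.4]
opening: 0.0009
gripper_force: 0.0
clock: 1.98
tool_pos: [0.5109, -0.3287, 0.4041]
orientation: [180.0, -0.0, -159.5]
force: [0.0, -0.4, -0.0]
opening: 0.0007
gripper_force: 0.0
clock: 2.48
tool_pos: [0.5853, -0.2502, 0.4046]
orientation: [180.0, -0.0, -159.5]
force: [1.1, 0.1, -0.5]
opening: 0.0005
gripper_force: 0.0
clock: 3.1
tool_pos: [0.585, -0.2509, 0.3668]
orientation: [180.0, -0.0, -129.3]
force: [-1.1, -0.0, 0.2]
opening: 0.0004
gripper_force: 0.0
clock: 3.72
tool_pos: [0.585, -0.2509, 0.3293]
orientation: [180.0, 0.0, -99.3]
force: [-0.3, -0.4, 0.4]
opening: 0.0004
gripper_force: 0.0
clock: 4.22
tool_pos: [0.5848, -0.2509, 0.3064]
orientation: [179.9, 0.0, -82.4]
force: [-0.8, -0.1, 0.2]
opening: 0.0004
gripper_force: 0.0
```

```bash
python3 -m handwheel '[[-1,0,-0.15,0.8,0,0,0],[-1,0,0,0.8,0,0,0],[-1,0,0,0.6,0,0,0],[-1,0,0,0,0,0,0]]'
python3 - <<'E'
from plant import *
import cv2
a=snapshot("top")["color"][120:310,290:520,::-1];b=snapshot("scene")["color"][100:240,220:400,::-1]
cv2.imwrite("pics/c1.png",cv2.hconcat([cv2.resize(a,(460,380)),cv2.resize(b,(340,380))]))
E
```

```text
clock: 4.72
tool_pos: [0.5883, -0.2505, 0.2511]
orientation: [179.9, 0.0, -82.5]
force: [0.7, -0.9, 0.6]
opening: 0.0006
gripper_force: 0.0
```

View pics/c1.png

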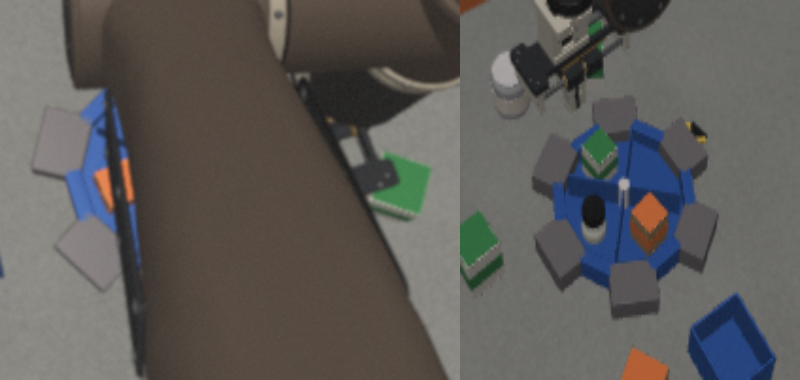

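The scene half of c1 shows the closed fingertips at about (575,100), behind the notch between the lobes at (555,165) and (614,115). That agrees with the plan, so I descend step by step and watch the force.

```bash
M="python3 -m handwheel"; $M '[[-1,0,0,0.6,0,0,0],[-1,0,0,0.3,0,0,0],[-1,0,0,0,0,0,0]]'; $M '[[-1,0,0,0.5,0,0,0],[-1,0,0,0.3,0,0,0],[-1,0,0,0,0,0,0]]'
```

```text
clock: 5.2
tool_pos: [0.5883, -0.2505, 0.2287]
orientation: [179.9, 0.0, -82.4]
force: [-0.4, 0.4, 1.2]
opening: 0.0002
gripper_force: 0.0
clock: 5.58
tool_pos: [0.5883, -0.2505, 0.2086]
orientation: [179.9, 0.0, -82.4]
force: [-1.1, -0.2, -0.4]
opening: 0.0002
gripper_force: 0.0
```

```bash
M="python3 -m handwheel"
$M '[[-1,-0.01,0.2,0,0,0,0.333],[-1,-0.01,0.3,0,0,0,0.5],[-1,-0.015,0.4,0,0,0,0.667],[-1,-0.015,0.4,0,0,0,0.667],[-1,-0.015,0.4,0,0,0,0.667]]'
$M '[[-1,-0.015,0.41,0,0,0,0.667],[-1,-0.015,0.41,0,0,0,0.667],[-1,-0.015,0.41,0,0,0,0.667],[-1,-0.015,0.41,0,0,0,0.667],[-1,-0.015,0.41,0,0,0,0.667]]'
```

```text
clock: 6.2
tool_pos: [0.5462, -0.2496, 0.2103]
orientation: [-179.9, 0.0, -99.6]
force: [1.3, 0.4, 0.3]
opening: 0.0003
gripper_force: 0.5
clock: 6.82
tool_pos: [0.4981, -0.2325, 0.2104]
orientation: [-179.9, 0.0, -119.6]
force: [1.6, -0.5, -0.5]
opening: 0.0
gripper_force: 0.5
```

```bash
M="python3 -m handwheel"
$M '[[-1,-0.015,0.41,0,0,0,0.667],[-1,-0.015,0.41,0,0,0,0.667],[-1,-0.015,0.41,0,0,0,0.667],[-1,-0.015,0.41,0,0,0,0.667],[-1,-0.015,0.41,0,0,0,0.667]]'
$M '[[-1,-0.015,0.41,0,0,0,0.667],[-1,-0.015,0.41,0,0,0,0.667],[-1,-0.015,0.41,0,0,0,0.667],[-1,-0.01,0.3,0,0,0,0.5],[-1,0,0,0,0,0,0]]'
python3 - <<'E'
from plant import *
import cv2
a=snapshot("top")["color"][120:310,290:520,::-1];b=snapshot("scene")["color"][100:240,220:400,::-1]
cv2.imwrite("pics/c2.png",cv2.hconcat([cv2.resize(a,(460,380)),cv2.resize(b,(340,380))]))
E
```

```text
clock: 7.45
tool_pos: [0.4587, -0.2, 0.2103]
orientation: [-179.9, 0.1, -139.6]
force: [1.3, -0.4, -0.9]
opening: 0.0002
gripper_force: 0.5
clock: 8.07
tool_pos: [0.4378, -0.1678, 0.2102]
orientation: [-180.0, 0.1, -154.4]
force: [0.8, 1.4, -0.2]
opening: 0.0006
gripper_force: 0.0
```

View pics/c2.png

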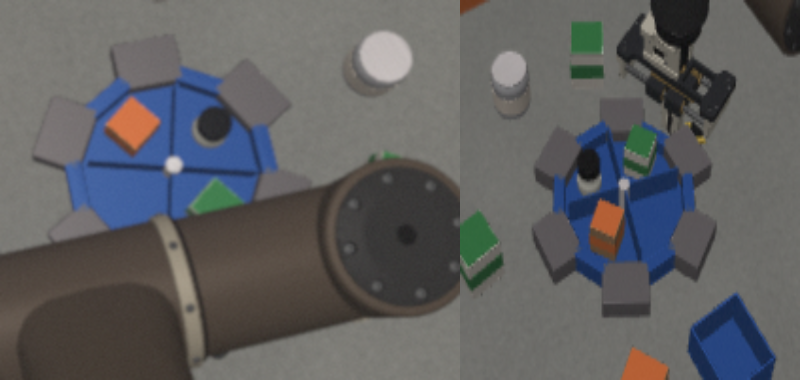

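c2 shows the tray turned part of the way, with the carton at scene-crop (640,145), the fingers in the notch and the arrow beside them at (697,138). Next I measure the carton in the scene camera.

```bash
cat > m.py <<'E'
from h import *
C=np.array([.5697,-.105])
def carton(s,win):
    im=cv2.cvtColor(s["color"],cv2.COLOR_RGB2HSV);x0,x1,y0,y1=win
    m=cv2.inRange(im,(45,100,105),(85,255,255));k=np.zeros_like(m);k[y0:y1,x0:x1]=m[y0:y1,x0:x1]
    n,l,st,c=cv2.connectedComponentsWithStats(k);i=1+np.argmax(st[1:,4])
    q=cv2.minAreaRect(np.argwhere(l==i)[:,::-1].astype(np.float32))
    p=ray(s,[q[0]],.075)[0][:2];r=p-C
    print(q,p.round(4),"r",np.hypot(*r).round(4),"ang",np.degrees(np.arctan2(r[1],r[0])).round(1))
E
python3 - <<'E'
from plant import *
import pickle
from m import *
carton(pickle.load(open("s0.pkl","rb"))["scene"],(275,310,140,175))
s=snapshot("scene");carton(s,(275,325,135,175))
d=pickle.load(open("s0.pkl","rb"))["scene"]
print(proj(d,[[*C,.07],[.3957,-.1585,.01],[.3994,-.1547,.01]]))
for c,a,_ in blobs(d,(20,110,90),(35,255,255),8):print(c,a,ray(d,[c],.01))
E
```

```text
((294.0, 159.0), (0.0, 0.0), 0.0) [ 0.593  -0.1454] r 0.0466 ang -60.0
((315.3000183105469, 151.59999084472656), (11.70042610168457, 8.538147926330566), 18.434947967529297) [ 0.5185 -0.1402] r 0.0622 ang -145.5
[[306.72878667 165.8973303 ]
 [342.96621695 148.22813883]
 [342.64745708 149.32938304]]
[347.41666667 150.83333333] 12 [[ 0.38879616 -0.14095674  0.01      ]]
```

```bash
M="python3 -m handwheel"
$M '[[-1,-0.01,0.3,0,0,0,0.5],[-1,-0.015,0.41,0,0,0,0.667],[-1,-0.015,0.41,0,0,0,0.667],[-1,-0.01,0.3,0,0,0,0.5],[-1,-0.005,0.2,0,0,0,0.333]]'
$M '[[-1,0,0,0,0,0,0],[-1,0,-0.2,0,0,0,0],[-1,0,0,-0.6,0,0,0],[-1,0,0,-1,0,0,0],[-1,0,0,-1,0,0,0]]'
$M '[[-1,0,-1,-0.8,0,0,0],[-1,0,-1,0,0,0,0],[-1,0,-1,0,0,0,0],[-1,0,-1,0,0,0,0],[-1,0,-1,0,0,0,0]]'
$M '[[-1,0,-1,0,0,0,0],[-1,0,-1,0,0,0,0],[-1,0,-1,0,0,0,0],[-1,0,-1,0,0,0,0],[-1,0,-1,0,0,0,0]]'
$M '[[-1,0,-1,0,0,0,0],[-1,0,-1,0,0,0,0],[-1,0,-1,0,0,0,0],[-1,0,0,0,0,0,0]]'
python3 - <<'E'
from plant import *
import cv2,pickle
d={n:snapshot(n) for n in("top","scene")};pickle.dump(d,open("s3.pkl","wb"))
a=d["top"]["color"][120:310,300:480,::-1]
cv2.imwrite("pics/c3.png",cv2.resize(a,None,fx=3,fy=3,interpolation=cv2.INTER_CUBIC))
E
```

```text
clock: 8.85
tool_pos: [0.426, -0.1295, 0.2097]
orientation: [-180.0, 0.0, -170.5]
force: [0.4, -1.4, 0.7]
opening: 0.0005
gripper_force: 0.5
clock: 9.48
tool_pos: [0.4268, -0.1349, 0.2753]
orientation: [-180.0, -0.0, -170.4]
force: [1.1, 0.0, 0.3]
opening: 0.0005
gripper_force: 0.0
clock: 10.1
tool_pos: [0.4476, -0.2591, 0.2946]
orientation: [180.0, -0.0, -170.4]
force: [-0.8, 0.8, -0.4]
opening: 0.0004
gripper_force: 0.0
clock: 10.72
tool_pos: [0.4682, -0.3825, 0.2944]
orientation: [180.0, -0.0, -170.4]
force: [-0.8, -0.6, -0.7]
opening: 0.0006
gripper_force: 0.0
clock: 11.22
tool_pos: [0.4804, -0.4569, 0.2938]
orientation: [180.0, -0.0, -170.5]
force: [0.2, 0.6, -0.0]
opening: 0.0003
gripper_force: 0.0
```

View pics/c3.png

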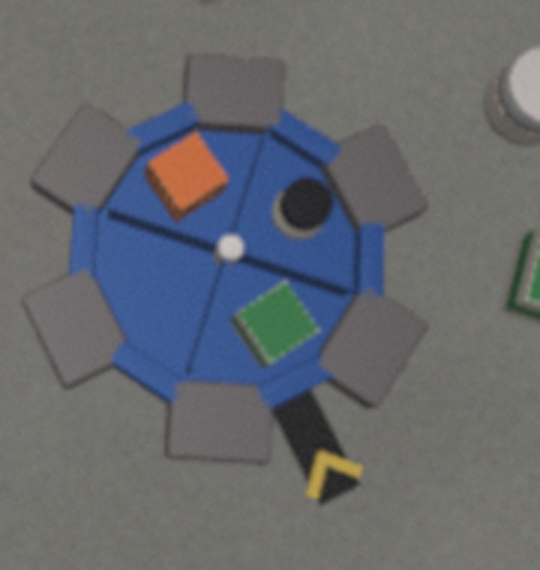

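c3 shows the carton lid centred at crop (277,322), the tongue running from (293,398) to its end at (340,494), and the hub at (230,247). The carton still needs a few degrees.

Run:
```python
import pickle
from h import *
s=pickle.load(open("s3.pkl","rb"))["top"]
w=lambda p,z:ray(s,np.array(p,float).reshape(-1,2)/3+[300,120],z)[:,:2]
P=w([(236,92),(379,180),(375,348),(219,422),(72,327),(85,158)],.05)
f=least_squares(lambda v:np.hypot(*(P-v[:2]).T)-v[2],[.57,-.105,.135]);C=f.x[:2];print(f.x)
hsv=cv2.cvtColor(s["color"],cv2.COLOR_RGB2HSV)
m=cv2.inRange(hsv,(45,90,60),(85,255,255));m[:,:370]=0;m[:,415:]=0;m[:200]=0;m[250:]=0
q=cv2.minAreaRect(np.argwhere(m>0)[:,::-1].astype(np.float32));print("lid",q,(np.array(q[0])-[300,120])*3)
a=lambda p:np.degrees(np.arctan2(p[:,1]-C[1],p[:,0]-C[0])).round(1)
print("lobes",a(P));print("carton",a(w([277,322],.075)),a(ray(s,[q[0]],.075)[:,:2]),w([277,322],.075))
t=w([(293,398),(340,494),(333,478)],.008);d=t[0]-t[1];print("tongue",t,a(t),np.degrees(np.arctan2(-d[1],-d[0])))
b=blobs(s,(20,110,90),(35,255,255),10);print([(c,ray(s,[c],.01),a(ray(s,[c],.01)[:,:2])) for c,_,_ in b])
```

```text
[ 0.56924264 -0.1050871   0.1282169 ]
lid ((392.42303466796875, 226.38461303710938), (18.859806060791016, 18.027755737304688), 56.3099365234375) [277.269104   319.15383911]
lobes [ -13.7  -73.8 -133.2  166.2  106.2   46.3]
carton [-160.5] [-159.4] [[ 0.50931424 -0.126272  ]]
tongue [[ 0.45655433 -0.13976685]
 [ 0.37935394 -0.1610226 ]
 [ 0.39200962 -0.15812573]] [-162.9 -163.6 -163.3] -164.60604997111687
[(array([409.06870229, 276.46564885]), array([[ 0.39914038, -0.15462129,  0.01      ]]), array([-163.8]))]
```

The carton stands at about -160.2° and the front is at -163.4°, so about 3.2° more is needed. I retrace the same path back into the notch and push that much.

```bash
M="python3 -m handwheel"
$M '[[-1,0,1,0,0,0,0],[-1,0,1,0,0,0,0],[-1,0,1,0,0,0,0],[-1,0,1,0,0,0,0],[-1,0,1,0,0,0,0]]'
$M '[[-1,0,1,0,0,0,0],[-1,0,1,0,0,0,0],[-1,0,1,0,0,0,0],[-1,0,1,0,0,0,0],[-1,0,1,0,0,0,0]]'
$M '[[-1,0,1,0,0,0,0],[-1,0,1,0,0,0,0],[-1,0,1,0,0,0,0],[-1,0,0,0,0,0,0]]'
$M '[[-1,0,0,0.8,0,0,0],[-1,0,0,0.8,0,0,0],[-1,0,0,0.6,0,0,0],[-1,0,0,0,0,0,0]]'
$M '[[-1,0,0,0.6,0,0,0],[-1,0,0,0.6,0,0,0],[-1,0,0,0,0,0,0]]'
```

```text
clock: 11.95
tool_pos: [0.4596, -0.3303, 0.2948]
orientation: [180.0, 0.0, -170.4]
force: [-0.1, 0.9, -0.4]
opening: -0.0
gripper_force: 0.0
clock: 12.58
tool_pos: [0.4386, -0.2072, 0.2948]
orientation: [180.0, 0.0, -170.4]
force: [0.8, -0.8, -0.2]
opening: 0.0004
gripper_force: 0.0
clock: 13.08
tool_pos: [0.4261, -0.1331, 0.295]
orientation: [180.0, 0.0, -170.3]
force: [-0.1, -0.8, -0.6]
opening: 0.0005
gripper_force: 0.0
clock: 13.58
tool_pos: [0.4263, -0.1347, 0.2389]
orientation: [180.0, -0.1, -170.4]
force: [0.0, -0.4, 0.3]
opening: 0.0002
gripper_force: 0.0
clock: 13.95
tool_pos: [0.4266, -0.1346, 0.2096]
orientation: [180.0, -0.1, -170.4]
force: [-0.0, 0.3, -0.8]
opening: 0.0006
gripper_force: 0.0
```

```bash
M="python3 -m handwheel"
$M '[[-1,0,0.2,0,0,0,0],[-1,0,0.17,0,0,0,0.27],[-1,0,0.16,0,0,0,0.27],[-1,0,0,0,0,0,0]]'
$M '[[-1,0,-0.25,0,0,0,0],[-1,0,0,-0.6,0,0,0],[-1,0,0,-1,0,0,0],[-1,0,0,-1,0,0,0],[-1,0,0,-0.8,0,0,0]]'
$M '[[-1,0,-1,0,0,0,0],[-1,0,-1,0,0,0,0],[-1,0,-1,0,0,0,0],[-1,0,-1,0,0,0,0],[-1,0,-1,0,0,0,0]]'
$M '[[-1,0,-1,0,0,0,0],[-1,0,-1,0,0,0,0],[-1,0,-1,0,0,0,0],[-1,0,-1,0,0,0,0],[-1,0,-1,0,0,0,0]]'
$M '[[-1,0,-1,0,0,0,0],[-1,0,-1,0,0,0,0],[-1,0,-1,0,0,0,0],[-1,0,0,0,0,0,0]]'
python3 - <<'E'
from plant import *
import cv2,pickle
from h import *
s=snapshot("top")
cv2.imwrite("pics/c4.png",cv2.resize(s["color"][120:310,230:490,::-1],None,fx=3,fy=3,interpolation=cv2.INTER_CUBIC))
C=np.array([.5695,-.105])
m=cv2.inRange(cv2.cvtColor(s["color"],cv2.COLOR_RGB2HSV),(45,90,60),(85,255,255));m[:,:370]=0;m[:,425:]=0;m[:200]=0;m[255:]=0
q=cv2.minAreaRect(np.argwhere(m>0)[:,::-1].astype(np.float32));r=ray(s,[q[0]],.075)[0,:2]-C
print(q,np.hypot(*r),np.degrees(np.arctan2(r[1],r[0])))
E
```

```text
clock: 14.45
tool_pos: [0.425, -0.121, 0.2105]
orientation: [180.0, 0.1, -173.6]
force: [-0.1, 0.6, 0.9]
opening: 0.0009
gripper_force: 0.0
clock: 15.08
tool_pos: [0.4255, -0.128, 0.2959]
orientation: [-180.0, 0.1, -173.7]
force: [0.3, -0.4, -0.2]
opening: 0.0003
gripper_force: 0.0
clock: 15.7
tool_pos: [0.4391, -0.2531, 0.2948]
orientation: [-180.0, 0.0, -173.7]
force: [0.7, -0.5, 0.1]
opening: 0.0006
gripper_force: 0.0
clock: 16.32
tool_pos: [0.4527, -0.3774, 0.2947]
orientation: [180.0, -0.0, -173.7]
force: [-0.1, 0.7, 0.6]
opening: 0.0008
gripper_force: 0.0
clock: 16.82
tool_pos: [0.4608, -0.4524, 0.2942]
orientation: [180.0, -0.0, -173.8]
force: [0.2, 0.3, 0.4]
opening: 0.0005
gripper_force: 0.0
((390.9663391113281, 227.22799682617188), (18.787187576293945, 17.995389938354492), 59.74356460571289) 0.06224797618096521 -162.8161368371693
```

View pics/c4.png

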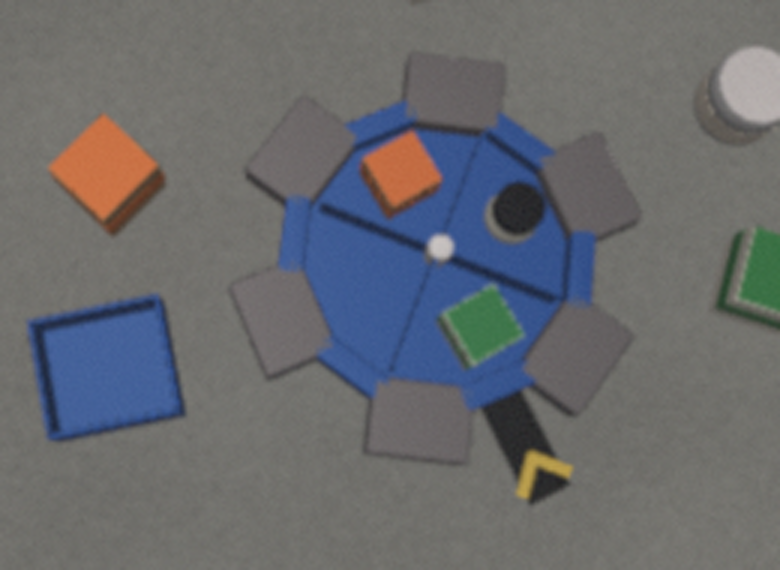

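c4 shows the carton lid centred at about crop (483,325), in line with the hub (440,247) and the arrow (543,475). It measures -162.8° against -163.4° for the front. The bin and tin are unmoved and the arm is clear.

```bash
python3 -c "
from plant import *
print(close_job())"
```

```text
the job is handed in; nothing more can be done
None
```

The green-marked carton now stands at the front, within about 1° of the arrow's centre line as measured from the top camera; the carousel is at rest, the arm is clear, and the job is handed in.

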